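# Take a dry-fitted bread-and-butter hull apart into its nests

## Task

The three layers of the model hull are stacked dry on the two dowels of the building board, with the brass weight pressing on top. Take the stack apart for gluing: put the weight back in its round wooden stand, and lift each layer straight off its dowels and lay it in the nest cut to its own size, top up, bow in the pointed end, flat on the nest's floor between the fences. Set things down without dropping them, and do not knock over the open glue bottle.

Things in the scene. Friction and masses are not known exactly. Their poses are not given: they have to be found in the camera images.
- brass_weight: brass weight: cylinder 29 mm in diameter and 26 mm tall, with a knob of 16 mm diameter from 33 to 42 mm above the underside; 43 mm tall in all, about 0.15 kg, loose, standing near the middle of the small lift at the start. Origin: centre of its underside, z up
- lift_small: small hull lift (slice of a model hull), loose, under 0.1 kg: pale wood, ship-shaped, 34 mm wide, 88 mm long, 16 mm thick, square transom, pointed bow, pencil lines on top. Starts at the top of the stack. Origin: underside, at the forward one of its two 9 mm dowel holes; x across, y to the bow, z up. The other hole is at y = -48 mm; mid-length, where to grip it across, at y = -24 mm
- lift_middle: middle hull lift (slice of a model hull), loose, under 0.1 kg: mid-brown wood, ship-shaped, 45 mm wide, 115 mm long, 16 mm thick, square transom, pointed bow, pencil lines on top. Starts in the middle of the stack. Origin: underside, at the forward one of its two 9 mm dowel holes; x across, y to the bow, z up. The other hole is at y = -48 mm; mid-length, where to grip it across, at y = -24 mm
- lift_large: large hull lift (slice of a model hull), loose, under 0.1 kg: dark brown wood, ship-shaped, 56 mm wide, 142 mm long, 16 mm thick, square transom, pointed bow, pencil lines on top. Starts at the bottom of the stack. Origin: underside, at the forward one of its two 9 mm dowel holes; x across, y to the bow, z up. The other hole is at y = -48 mm; mid-length, where to grip it across, at y = -24 mm
- weight_stand: round turned wooden stand of the weight, fixed: 66 mm across, 12 mm tall, with a flat well of 48 mm diameter and 6 mm depth, its floor 6 mm above the table. Origin: its centre, on the table; its yaw means nothing
- nest_small: small nest, fixed: plywood board 71 x 130 x 9 mm; two dark fences, pointed at the bow end, square at the transom end, follow the small lift's outline with 9 to 15 mm play; long sides open for fingers. Origin: on the table, where the lift's origin comes (nest's centre at y = -24 mm); the lift lies on the board, 9 mm up; fences rise 8 mm more. x across, y to the bow end
- nest_middle: middle nest, fixed: plywood board 82 x 157 x 9 mm; two dark fences, pointed at the bow end, square at the transom end, follow the middle lift's outline with 9 to 15 mm play; long sides open for fingers. Origin: on the table, where the lift's origin comes (nest's centre at y = -24 mm); the lift lies on the board, 9 mm up; fences rise 8 mm more. x across, y to the bow end
- nest_large: large nest, fixed: plywood board 93 x 184 x 9 mm; two dark fences, pointed at the bow end, square at the transom end, follow the large lift's outline with 9 to 15 mm play; long sides open for fingers. Origin: on the table, where the lift's origin comes (nest's centre at y = -24 mm); the lift lies on the board, 9 mm up; fences rise 8 mm more. x across, y to the bow end
- building_board: building board, fixed: plywood 90 x 180 x 12 mm; two 5 mm wooden dowels at y = 0 and -48 mm rise 40 mm above it, 8 mm into the small lift. Origin: under the forward dowel, on the table. At the start the undersides of large, middle, small lift and weight are 12, 28, 44, 60 mm above the table. y (bow end; so on all nests) points to the robot's left, turned by at most 0.2 rad
- glue_bottle: open bottle of glue, black with blue grips and a white nozzle, standing: 23 x 32 x 83 mm, light, loose; it is not handled and must stay standing. Origin: centre of its underside, z up

How it is judged:
By the outcome, as a careful person would: the job done as asked, in the order asked, and still so for the second after the job is handed in, with the robot touching nothing.
It also fails if it takes over 106 s, if anything falls off the work surface, if the arm or the gripper's body presses on something with over 40 N, if the wrist force passes 120 N, or if a joint passes its speed limit or range.

## Robot

A 6-joint arm with a two-finger parallel gripper is mounted at the origin on a cart in front of the work surface, level with it; the furniture and walls round the work are solid. World frame = base frame: x ahead of the robot, y to its left, z up, the work surface at z = 0. Lengths are in mm, angles in rad, forces in N, time in s.
With the tool pointing down it reaches from about 350 to 775 mm from the base axis. Payload 7.3 kg.
Tool frame: the origin (TCP) lies between the finger pads; the fingertips stand 25 mm ahead of it and the grasp point (between the pads) lies 6 mm ahead of it; z points along the fingers, y is the line along which they close (so a half turn about z gives the same grasp; the last joint's range is limited). The gripper opens to 92 mm and grips with 3 to 60 N. Pads are 19 mm wide; open, the fingers measure 130 mm over their backs; the gripper's body (75 mm by 190 mm) begins 47 mm behind the grasp point.
Start: joints at [-1.481, 0.342, 1.524, -0, 1.275, -0.146], TCP at [122.672, -510.484, 251.741] pointing down, gripper open.
Joint ranges: [-2.53, 2.53], [-0.77, 2.02], [0.04, 2.7], [-1, 4.14], [0.28, 2.66], [-3.11, 3.11]. Speed limits (rad/s): [2.57, 2.57, 3.14, 3.14, 3.14, 3.14].

## Interface

Orientations are given as [roll, pitch, yaw] about the fixed x, y, z axes, in that order (R = Rz(yaw) Ry(pitch) Rx(roll)).
In Python, from plant import bot gives the robot as it stands.
- The arm moves only by the tool play_rows, never from a script. Its argument "commands" is a list of rows, each an object of numbers: "x", "y", "z": the shift along the tool's x, y, z in m; "twist": the turn about the tool's z in degrees. In form: [{"x": .., "y": .., "z": .., "twist": ..}, ...]. A call has exactly 8 rows; each row is the pose to reach, as a shift and turn from the pose commanded when the call began, along the tool's axes at that moment; what a row does not reach only later rows make up. A row lasts 1/10 s, in which the tool goes at most 50 mm and 8.59 degrees, less where a joint would pass 70% of its speed; a pose out of reach is approached as far as the arm can. A call with a gripper value outside its range is refused whole. "jaw" is the closure, from 0 (fully open) to 1 (shut), set as the call begins (left out, the last holds). The fingers move at their own pace and stop on an object; the grip force is fixed at half the most. Time passes only in rows, so rows that repeat a pose let the fingers close, or fill a call up. It gives the time, the measured TCP pose, the force, the opening and the grip force at its end, in the units of the state.
- bot.get_obs(): the state, without advancing time (a new reading comes with each control period).
- bot.capture(name): name is "side" or "top" or "wrist"; returns a dict with "pixels" (480x640x3 uint8, red, green, blue), "fx", "fy", "cx", "cy" (pixels), "k1" (the pictures are not rectified: a ray, as slopes to the right and down, at radius r is drawn at 1 + k1 r^2 times it, then the intrinsics apply), "eye" and "rotation" of the camera in the world. Camera axes: x right, y down, z forward; pixel columns grow to the right and rows downward; lengths in mm; the calibration is good to about 2 mm. A picture is of the moment at which its call begins. There is no depth.
- bot.close_job(): hands the job in; it is judged then, once.
The state is a dict: "time": time; "joint_positions": joint angles; "dq": joint speeds; "tau": joint torques, N m; "tool_pos": TCP position; "tcp_rot": TCP orientation; "contact_force": force on the tool from outside, world axes, zero at the start; "moment": the same for the moment, N m; "grip_width": finger opening in mm; "finger_force": force on a finger pad.
Only numpy, scipy, OpenCV 4.12 (cv2) and the standard library are available. Lean on these libraries where they do the work, as an engineer would, in place of code of your own. Each camera call takes 0.05 s, during which the arm holds its last target. There are 200 camera calls.

## Working session

There is one attempt and no reset: what is moved stays moved. The work goes in short steps, Python scripts to look and compute and a tool call to move; the robot and the scene stay as the last step left them, time stands still between calls to the robot, and variables do not carry over. Pictures are saved under pics/ and viewed, at most 14 in all, crops included, and the job is handed in when it is done.

Besides the shell and the picture viewer there is one more tool, called after "Request:" as name([rows], argument=value, ...), one row to a line, values as JSON. play_rows: Moves the arm, as the interface text tells. Its arguments: {"type":"object","properties":{"commands":{"type":"array"},"jaw":{"type":"number"}},"required":["commands"]}

```bash
mkdir -p pics
cat > h.py <<'E'
import numpy as np, cv2
from plant import bot
def snap(cam,name):
    c=bot.capture(cam); cv2.imwrite(f'pics/{name}.png',c['pixels'][:,:,::-1])
    np.savez(f'pics/{name}.npz',**c); return c
def load(name): return np.load(f'pics/{name}.npz')
def ray(c,u,v):
    k=np.array([[c['fx'],0,c['cx']],[0,c['fy'],c['cy']],[0,0,1]],float)
    p=cv2.undistortPoints(np.array([[[u,v]]],float),k,np.array([float(c['k1']),0,0,0]))[0,0]
    return np.array(c['rotation'])@np.array([p[0],p[1],1.])
def at(c,u,v,z):
    d=ray(c,u,v);e=np.array(c['eye'],float);return e+d*(z-e[2])/d[2]
E
python3 - <<'E'
from h import *
for n in ('top','side'):
    c=snap(n,n+'0'); print(n,c['eye'],c['fx'],c['k1'],np.array(c['rotation']).round(3).tolist())
print(bot.get_obs())
E
```

```text
top [424.75315517 130.68663272 941.77962646] 433.2241840414582 -0.0023251370852842394 [-3.029, -0.004, -1.57]
side [ 382.19405036 -557.64793031  579.52689056] 482.01199810285397 -0.04236349477855784 [-2.165, 0.02, -0.232]
{'time': 0.1, 'joint_positions': array([-1.48104981e+00,  3.42662045e-01,  1.52490150e+00,  1.34854828e-05,
        1.27539716e+00, -1.46013064e-01]), 'dq': array([ 0.00112465, -0.00163114, -0.00311523,  0.00127886, -0.00070799,
        0.00067755]), 'tau': array([ 1.59192892e-03, -4.32006347e+01, -2.44694030e+01,  7.19582615e-02,
        5.26890904e-02, -4.74642491e-05]), 'tool_pos': array([ 122.62016165, -510.1516334 ,  251.11674244]), 'tcp_rot': array([-3.14024104e+00, -2.11802413e-04,  2.35755499e-01]), 'contact_force': array([ 0.24674139, -0.10265773, -0.04832794]), 'moment': array([-0.03994363,  0.02147277, -0.02169358]), 'finger_force': 0.0, 'grip_width': 91.52137148100417}
```

View pics/top0.png

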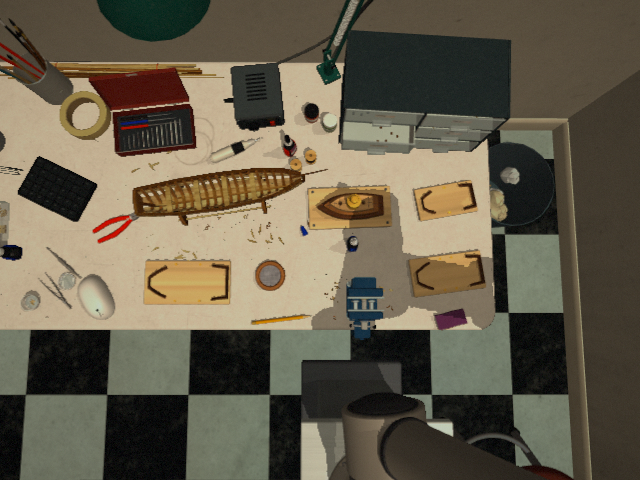

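View pics/side0.png

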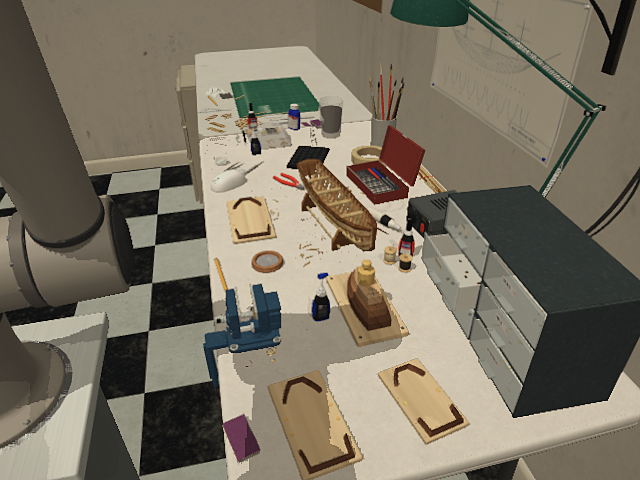

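The top view shows the stack with the weight at about (352,203) and the glue bottle at (352,242). The small nest is at (445,200), the middle nest at (447,273), the large nest at (187,282) and the stand at (270,275). I'll enlarge these areas to read them more closely.

Run:
```python
import cv2
i=cv2.imread('pics/top0.png')
def crop(x,y,w,h,s,n):
    o=cv2.resize(i[y:y+h,x:x+w],None,fx=s,fy=s,interpolation=cv2.INTER_CUBIC)
    o=cv2.convertScaleAbs(o,alpha=1.4,beta=10)
    for k in range(0,w,20): cv2.putText(o,str(x+k),(k*s,8),0,.3,(255,0,255)); cv2.line(o,(k*s,10),(k*s,16),(255,0,255),1)
    for k in range(0,h,20): cv2.putText(o,str(y+k),(0,k*s+4),0,.3,(255,0,255)); cv2.line(o,(20,k*s),(26,k*s),(255,0,255),1)
    cv2.imwrite(n,o)
crop(300,170,200,140,4,'pics/c1.png'); crop(135,245,160,70,5,'pics/c2.png')
```

```text
(no output)
```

View pics/c1.png

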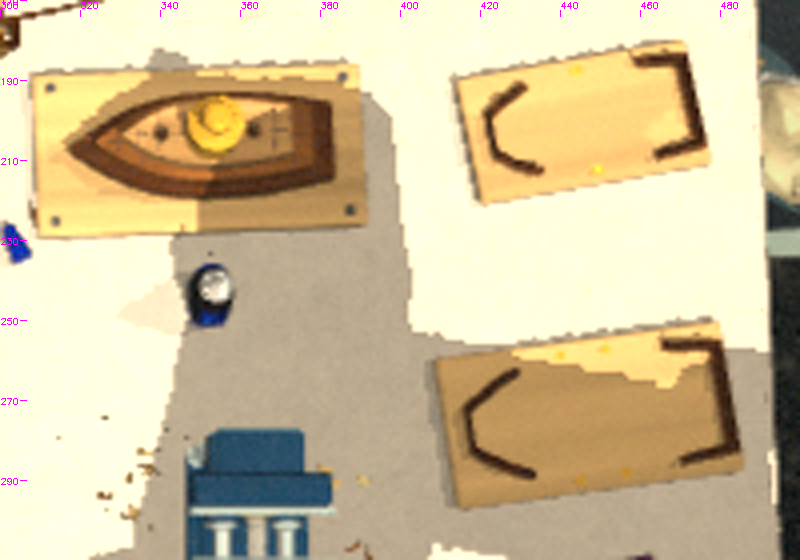

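View pics/c2.png

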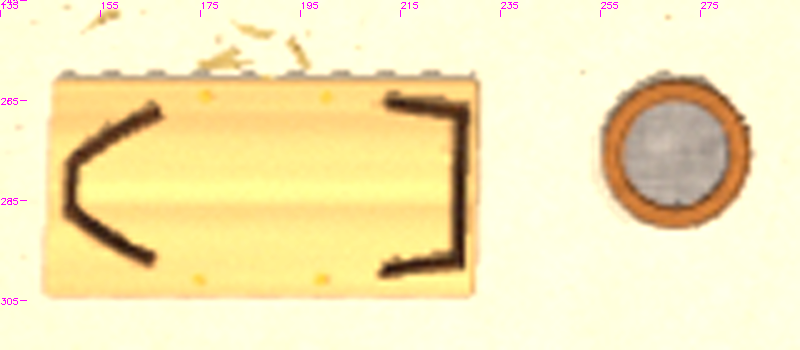

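The crops give these pixel positions, with every bow pointing left:
- **Board corners:** (308,188), (389.5,186.3), (391.8,226.5), (309.5,229.5)
- **Stand:** (270,275.6)
- **Bottle nozzle:** (353.5,241)
- **Weight knob:** about (353,198)

Run:
```python
from h import *
from scipy.spatial.transform import Rotation as Ro
import h
c=dict(load('top0')); s=dict(load('side0'))
for q in (c,s): q['rotation']=Ro.from_euler('xyz',q['rotation']).as_matrix()
Q={'board':(12,[(308,188),(389.5,186.3),(391.8,226.5),(309.5,229.5)]),
'small':(9,[(413.8,189.5),(471.8,180.5),(477.3,211),(420.5,221)]),
'middle':(9,[(409.3,260),(479.3,250.8),(485.8,286.8),(415,297)]),
'large':(9,[(145.4,260.6),(230.6,260.8),(229.8,304.4),(143.4,304.4)])}
for n,(z,p) in Q.items():
    P=np.array([at(c,*k,z)[:2] for k in p]); m=P.mean(0)
    d=(P[0]+P[3]-P[1]-P[2])/2; a=np.degrees(np.arctan2(-d[0],d[1]))
    w=(P[0]+P[1]-P[2]-P[3])/2
    print(n,'centre',m.round(1),'rot of y deg',a.round(2),'from width',np.degrees(np.arctan2(w[1],w[0])).round(2),'L',np.linalg.norm(d).round(1),'W',np.linalg.norm(w).round(1))
print('stand',at(c,270,275.6,12)); print('nozzle',at(c,353.5,241,83)); print('knob',at(c,353,198,103))
print('bottle side',at(s,320,277,83),at(s,321,318,0)); print('stand side', at(s,267.5,261,12)); print('knob side',at(s,367,263,103))
```

```text
board centre [604.2  54.9] rot of y deg 1.78 from width 2.21 L 178.7 W 90.5
small centre [ 620.9 -156.5] rot of y deg 9.61 from width 9.17 L 128.6 W 70.0
middle centre [ 460.8 -154.6] rot of y deg 7.85 from width 7.71 L 153.9 W 79.1
large centre [441.1 403.8] rot of y deg 0.01 from width 0.14 L 183.6 W 93.2
stand [455.85128732 226.65368543  12.        ]
nozzle [522.57769695  53.65831805  83.        ]
knob [605.62294619  55.72390939 103.        ]
bottle side [523.91689494  54.66734781  83.        ] [522.11537067  45.10518299   0.        ]
stand side [455.2464864  218.49191835  12.        ]
knob side [602.02517254  46.36462138 103.        ]
```

Run:
```python
import cv2,numpy as np
a=cv2.imread('pics/side0.png')[180:430,400:640]; b=cv2.imread('pics/top0.png')[95:165,320:500]
a=cv2.resize(a,None,fx=1.8,fy=1.8,interpolation=cv2.INTER_CUBIC); b=cv2.resize(b,None,fx=2,fy=2,interpolation=cv2.INTER_CUBIC)
o=np.zeros((600,800,3),np.uint8); o[:a.shape[0],:a.shape[1]]=a; o[455:455+b.shape[0],:b.shape[1]]=b
cv2.imwrite('pics/c3.png',cv2.convertScaleAbs(o,alpha=1.5,beta=15))
```

```text
(no output)
```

View pics/c3.png

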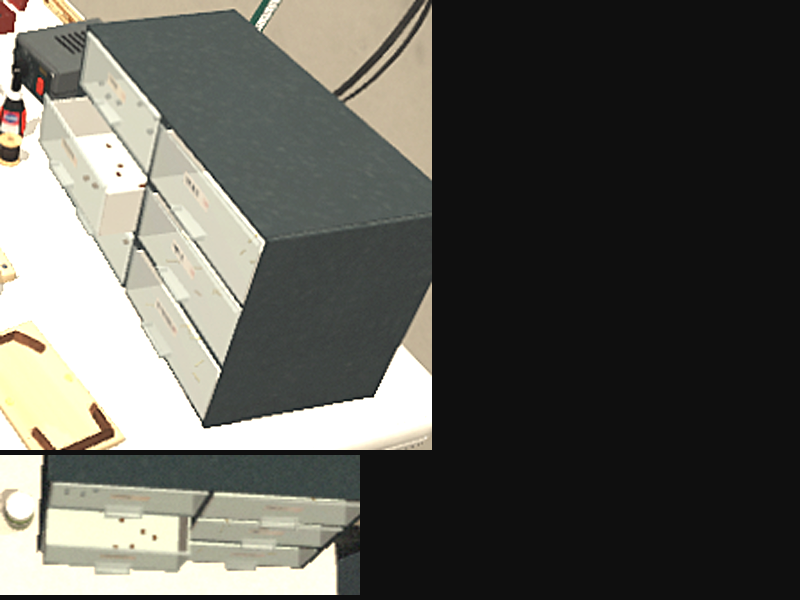

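```bash
cat >> h.py <<'E'
from scipy.spatial.transform import Rotation as Ro
def _fix(c):
    c=dict(c); c['rotation']=Ro.from_euler('xyz',np.array(c['rotation'])).as_matrix() if np.array(c['rotation']).size==3 else c['rotation']; return c
_l=load; load=lambda n:_fix(_l(n))
_s=snap; snap=lambda a,b:_fix(_s(a,b))
E
python3 - <<'E'
from h import *
c=load('top0'); s=load('side0')
print('base corner',at(s,513.9,417.2,0))
for z in (120,150,180,210): print(z,at(s,548,313,z).round(),'top view',at(c,500,95+(502-455)/2,z).round())
# open drawer front upper edge: side corners (42,95),(103,232)
for z in (60,90,120,150): print(z,at(s,400+103/1.8,180+232/1.8,z).round(),at(s,400+42/1.8,180+95/1.8,z).round(),'top',at(c,411,141.5,z).round(),at(c,343,141.5,z).round(), 'handle',at(c,376,152,z).round())
E
```

```text
base corner [ 734.30118714 -217.79781877    0.        ]
120 [ 800. -150.  120.] top view [ 763. -235.  120.]
150 [ 773. -177.  150.] top view [ 750. -222.  150.]
180 [ 746. -204.  180.] top view [ 738. -208.  180.]
210 [ 718. -230.  210.] top view [ 726. -195.  210.]
60 [722. -52.  60.] [760. 167.  60.] top [736. -71.  60.] [736.  72.  60.] handle [713.   3.  60.]
90 [702. -81.  90.] [738. 125.  90.] top [726. -64.  90.] [725.  74.  90.] handle [703.   7.  90.]
120 [ 682. -110.  120.] [716.  83. 120.] top [715. -58. 120.] [715.  76. 120.] handle [694.  11. 120.]
150 [ 663. -139.  150.] [694.  41. 150.] top [704. -51. 150.] [704.  78. 150.] handle [684.  16. 150.]
```

```bash
cat >> h.py <<'E'
def plan(*targets):
    """targets (x,y,z,yaw_deg) in sequence: print the shift of each from the one before, tool axes at its start"""
    o=bot.get_obs(); p=np.array(o['tool_pos']); w=np.degrees(o['tcp_rot'][2])
    print('now',p.round(1),round(w,2),'t',round(o['time'],1),'F',np.round(o['contact_force'],1),'w',round(o['grip_width'],1))
    for t in targets:
        d=np.array(t[:3])-p; a=np.radians(w); c,s=np.cos(a),np.sin(a)
        tw=-((t[3]-w+180)%360-180)
        print(t,'-> x %.4f y %.4f z %.4f twist %.2f'%((c*d[0]+s*d[1])/1e3,(s*d[0]-c*d[1])/1e3,-d[2]/1e3,tw))
        p=np.array(t[:3],float); w=t[3]
E
python3 -c "
from h import *
plan((600,55,230,92))"
```

```text
now [ 122.6 -510.2  251.1] 13.51 t 0.1 F [ 0.2 -0.1 -0. ] w 91.5
(600, 55, 230, 92) -> x 0.5962 y -0.4380 z 0.0211 twist -78.49
```

Request:
play_rows([
  {"x":0.596,"y":-0.438,"z":0.021,"twist":-78.5},
  {"x":0.596,"y":-0.438,"z":0.021,"twist":-78.5},
  {"x":0.596,"y":-0.438,"z":0.021,"twist":-78.5},
  {"x":0.596,"y":-0.438,"z":0.021,"twist":-78.5},
  {"x":0.596,"y":-0.438,"z":0.021,"twist":-78.5},
  {"x":0.596,"y":-0.438,"z":0.021,"twist":-78.5},
  {"x":0.596,"y":-0.438,"z":0.021,"twist":-78.5},
  {"x":0.596,"y":-0.438,"z":0.021,"twist":-78.5},
], jaw=0.1)

```text
time: 0.9
tool_pos: [381.5, -203.1, 240.3]
tcp_rot: [3.142, 0.0, 1.442]
contact_force: [1.2, -1.0, -0.6]
grip_width: 82.4
finger_force: 0.0
```

```bash
python3 -c "
from h import *
plan((600,55,230,92))"
```

```text
now [ 381.5 -203.1  240.3] 82.6 t 0.9 F [ 1.2 -1.  -0.6] w 82.4
(600, 55, 230, 92) -> x 0.2841 y 0.1835 z 0.0103 twist -9.40
```

Request:
play_rows([
  {"x":0.284,"y":0.184,"z":0.01,"twist":-9.4},
  {"x":0.284,"y":0.184,"z":0.01,"twist":-9.4},
  {"x":0.284,"y":0.184,"z":0.01,"twist":-9.4},
  {"x":0.284,"y":0.184,"z":0.01,"twist":-9.4},
  {"x":0.284,"y":0.184,"z":0.01,"twist":-9.4},
  {"x":0.284,"y":0.184,"z":0.01,"twist":-9.4},
  {"x":0.284,"y":0.184,"z":0.01,"twist":-9.4},
  {"x":0.284,"y":0.184,"z":0.01,"twist":-9.4},
])

```text
time: 1.7
tool_pos: [602.9, 55.6, 228.8]
tcp_rot: [-3.141, -0.001, 1.604]
contact_force: [-0.1, 0.4, -1.0]
grip_width: 82.7
finger_force: 0.0
```

```bash
python3 -c "
from h import *
c=snap('wrist','w1'); print(c['eye'],c['fx'])
plan((604,55,94,92))"
```

```text
[600.50070748 136.92630706 362.33159075] 395.57717142708054
now [601.6  53.6 229. ] 91.85 t 1.8 F [-0.4 -0.4  0.1] w 82.7
(604, 55, 94, 92) -> x 0.0013 y 0.0024 z 0.1350 twist -0.15
```

View pics/w1.png

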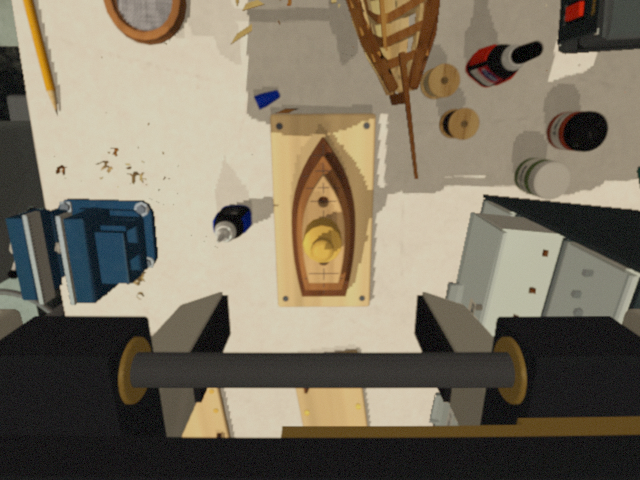

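The wrist view shows the stack straight ahead. The knob is at about (320,241), the board corners at (271,115), (374,114), (370,305) and (279,306), and the forward dowel at (323,201).

Run:
```python
from h import *
c=load('w1')
P=np.array([at(c,*k,12)[:2] for k in [(271,115),(374,114),(370,305),(279,306)]])
print(P.round(1).tolist(),P.mean(0)); d=(P[0]+P[1]-P[2]-P[3])/2; print(np.degrees(np.arctan2(-d[0],d[1])),np.linalg.norm(d))
print('knob',at(c,320,240,103),'dowel',at(c,323,201,52),at(c,323,201,60),'bow28',at(c,324,139,28),'transom28',at(c,325.5,294,28), 'sides',at(c,293,240,28),at(c,355,240,28))
print('nozzle',at(c,225,231,83),'bottle base',at(c,240,216,10))
print('handle', [at(c,456,297,z).round() for z in (60,90,110)],'drawer corner',[at(c,485,212,z).round() for z in (90,120)])
```

```text
[[557.2, 140.5], [644.0, 144.1], [652.6, -32.8], [563.9, -36.7]] [604.43457637  53.79152264]
2.488967333518399 177.2139905990157
knob [601.51859008  59.12837885 103.        ] dowel [603.11279508  76.24306413  52.        ] [603.04545839  77.80741     60.        ] bow28 [602.44617421 122.96426122  28.        ] transom28 [608.46876695 -15.16181027  28.        ] sides [577.99925566  35.86256522  28.        ] [632.68111312  37.62367865  28.        ]
nozzle [531.78225247  57.7767517   83.        ] bottle base [528.13889333  51.75907452  10.        ]
handle [array([717.,   0.,  60.]), array([706.,  14.,  90.]), array([698.,  23., 110.])] drawer corner [array([717.,  80.,  90.]), array([704.,  86., 120.])]
```

Request:
play_rows([
  {"x":0.004,"y":0,"z":0.03,"twist":0},
  {"x":0.004,"y":0,"z":0.06,"twist":0},
  {"x":0.004,"y":0,"z":0.09,"twist":0},
  {"x":0.004,"y":0,"z":0.115,"twist":0},
  {"x":0.004,"y":0,"z":0.13,"twist":0},
  {"x":0.004,"y":0,"z":0.135,"twist":0},
  {"x":0.004,"y":0,"z":0.135,"twist":0},
  {"x":0.004,"y":0,"z":0.135,"twist":0},
])

```text
time: 2.55
tool_pos: [601.4, 55.1, 96.4]
tcp_rot: [3.14, 0.0, 1.599]
contact_force: [-0.2, 0.4, -0.2]
grip_width: 82.3
finger_force: 0.0
```

Request:
play_rows([
  {"x":0,"y":0,"z":0,"twist":0},
  {"x":0,"y":0,"z":0,"twist":0},
  {"x":0,"y":0,"z":0,"twist":0},
  {"x":0,"y":0,"z":0,"twist":0},
  {"x":0,"y":0,"z":0,"twist":0},
  {"x":0,"y":0,"z":0,"twist":0},
  {"x":0,"y":0,"z":0,"twist":0},
  {"x":0,"y":0,"z":0,"twist":0},
], jaw=0.9)

```text
time: 3.35
tool_pos: [601.2, 55.7, 95.4]
tcp_rot: [3.141, 0.0, 1.6]
contact_force: [0.3, -0.6, 0.5]
grip_width: 27.9
finger_force: 30.0
```

Request:
play_rows([
  {"x":0,"y":0,"z":-0.02,"twist":0},
  {"x":0,"y":0,"z":-0.05,"twist":0},
  {"x":0,"y":0,"z":-0.09,"twist":0},
  {"x":0,"y":0,"z":-0.13,"twist":0},
  {"x":0.03,"y":-0.03,"z":-0.13,"twist":0},
  {"x":0.06,"y":-0.06,"z":-0.13,"twist":0},
  {"x":0.09,"y":-0.09,"z":-0.13,"twist":0},
  {"x":0.1,"y":-0.1,"z":-0.13,"twist":0},
])

```text
time: 4.15
tool_pos: [495.1, 154.8, 225.3]
tcp_rot: [-3.139, -0.001, 1.602]
contact_force: [-0.8, -0.1, -0.6]
grip_width: 28.0
finger_force: 30.0
```

```bash
python3 -c "
from h import *
c=snap('wrist','w2')
plan((456,226,100,92))"
```

```text
now [495.  155.2 225.4] 91.83 t 4.2 F [-0.8  1.5 -1.3] w 27.7
(456, 226, 100, 92) -> x 0.0720 y -0.0367 z 0.1254 twist -0.17
```

View pics/w2.png

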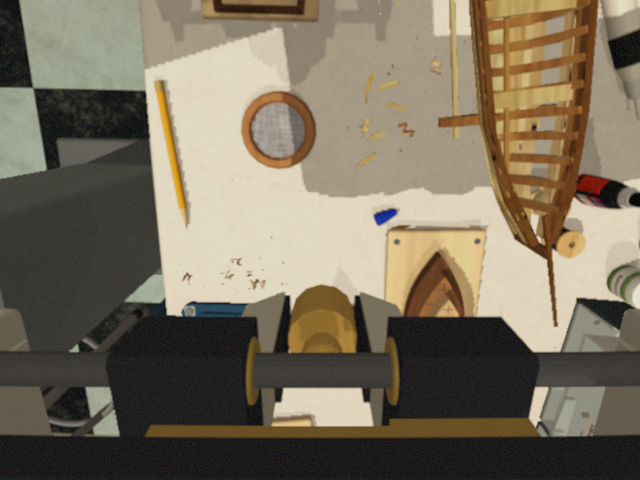

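The stand's rim is centred at (278.5,130).

```bash
python3 -c "
from h import *
c=load('w2'); print(at(c,278.5,130,12)); print(at(c,322.5,350,225.3-35.4+42))
print('expected', at(c,322.5,300,190))
x,y=at(c,278.5,130,12)[:2]
plan((x,y-2,100,92),(x,y-2,41.5,92))"
```

```text
[455.96073876 227.75932274  12.        ]
[495.45104327 155.94547985 231.9       ]
expected [495.40881805 156.24090802 190.        ]
now [495.  155.2 225.4] 91.83 t 4.2 F [-0.8  1.5 -1.3] w 27.7
(np.float64(455.960738762556), np.float64(225.75932273837327), 100, 92) -> x 0.0717 y -0.0368 z 0.1254 twist -0.17
(np.float64(455.960738762556), np.float64(225.75932273837327), 41.5, 92) -> x 0.0000 y 0.0000 z 0.0585 twist 0.00
```

Request:
play_rows([
  {"x":0.036,"y":-0.018,"z":0.02,"twist":0},
  {"x":0.072,"y":-0.037,"z":0.05,"twist":0},
  {"x":0.072,"y":-0.037,"z":0.08,"twist":0},
  {"x":0.072,"y":-0.037,"z":0.11,"twist":0},
  {"x":0.072,"y":-0.037,"z":0.14,"twist":0},
  {"x":0.072,"y":-0.037,"z":0.16,"twist":0},
  {"x":0.072,"y":-0.037,"z":0.17,"twist":0},
  {"x":0.072,"y":-0.037,"z":0.17,"twist":0},
])

```text
time: 5.0
tool_pos: [459.0, 223.1, 54.1]
tcp_rot: [-3.139, 0.001, 1.599]
contact_force: [-0.3, 1.0, -1.1]
grip_width: 27.9
finger_force: 30.0
```

```bash
python3 -c "
from h import *
plan((456,226.5,42,92))"
```

```text
now [459.  223.1  54.1] 91.64 t 5.0 F [-0.3  1.  -1.1] w 27.9
(456, 226.5, 42, 92) -> x 0.0035 y -0.0029 z 0.0121 twist -0.36
```

Request:
play_rows([
  {"x":0.003,"y":-0.0025,"z":0,"twist":0},
  {"x":0.003,"y":-0.0025,"z":0.003,"twist":0},
  {"x":0.003,"y":-0.0025,"z":0.005,"twist":0},
  {"x":0.003,"y":-0.0025,"z":0.007,"twist":0},
  {"x":0.003,"y":-0.0025,"z":0.009,"twist":0},
  {"x":0.003,"y":-0.0025,"z":0.011,"twist":0},
  {"x":0.003,"y":-0.0025,"z":0.012,"twist":0},
  {"x":0.003,"y":-0.0025,"z":0.012,"twist":0},
])

```text
time: 5.8
tool_pos: [456.4, 226.5, 43.1]
tcp_rot: [-3.141, 0.0, 1.6]
contact_force: [-0.0, 0.9, -1.9]
grip_width: 27.9
finger_force: 30.0
```

Request:
play_rows([
  {"x":0,"y":0,"z":0.0005,"twist":0},
  {"x":0,"y":0,"z":0.001,"twist":0},
  {"x":0,"y":0,"z":0.001,"twist":0},
  {"x":0,"y":0,"z":0.0015,"twist":0},
  {"x":0,"y":0,"z":0.0015,"twist":0},
  {"x":0,"y":0,"z":0.002,"twist":0},
  {"x":0,"y":0,"z":0.002,"twist":0},
  {"x":0,"y":0,"z":0.002,"twist":0},
])

```text
time: 6.6
tool_pos: [456.6, 226.5, 41.4]
tcp_rot: [3.141, 0.0, 1.6]
contact_force: [-0.5, 0.3, -1.0]
grip_width: 27.8
finger_force: 30.0
```

Request:
play_rows([
  {"x":0,"y":0,"z":0.0005,"twist":0},
  {"x":0,"y":0,"z":0.001,"twist":0},
  {"x":0,"y":0,"z":0.001,"twist":0},
  {"x":0,"y":0,"z":0.0015,"twist":0},
  {"x":0,"y":0,"z":0.0015,"twist":0},
  {"x":0,"y":0,"z":0.0015,"twist":0},
  {"x":0,"y":0,"z":0.0015,"twist":0},
  {"x":0,"y":0,"z":0.0015,"twist":0},
])

```text
time: 7.4
tool_pos: [456.7, 226.6, 41.2]
tcp_rot: [3.141, -0.0, 1.6]
contact_force: [-3.7, -1.5, 13.7]
grip_width: 27.8
finger_force: 30.0
```

Request:
play_rows([
  {"x":0,"y":0,"z":-0.0005,"twist":0},
  {"x":0,"y":0,"z":-0.0005,"twist":0},
  {"x":0,"y":0,"z":-0.0005,"twist":0},
  {"x":0,"y":0,"z":-0.0005,"twist":0},
  {"x":0,"y":0,"z":-0.0005,"twist":0},
  {"x":0,"y":0,"z":-0.0005,"twist":0},
  {"x":0,"y":0,"z":-0.0005,"twist":0},
  {"x":0,"y":0,"z":-0.0005,"twist":0},
], jaw=0.4)

```text
time: 8.2
tool_pos: [456.6, 226.5, 40.3]
tcp_rot: [-3.142, 0.0, 1.6]
contact_force: [0.2, -0.3, 0.4]
grip_width: 54.9
finger_force: 0.0
```

Request:
play_rows([
  {"x":0,"y":0,"z":-0.02,"twist":0},
  {"x":0,"y":0,"z":-0.05,"twist":0},
  {"x":0,"y":0,"z":-0.09,"twist":0},
  {"x":0,"y":0,"z":-0.13,"twist":0},
  {"x":-0.03,"y":0.03,"z":-0.16,"twist":-0.5},
  {"x":-0.06,"y":0.06,"z":-0.16,"twist":-0.5},
  {"x":-0.09,"y":0.09,"z":-0.16,"twist":-0.5},
  {"x":-0.12,"y":0.12,"z":-0.16,"twist":-0.5},
])

```text
time: 9.0
tool_pos: [581.0, 108.9, 200.8]
tcp_rot: [3.141, -0.0, 1.609]
contact_force: [-0.8, 0.5, 0.0]
grip_width: 54.8
finger_force: 0.0
```

```bash
python3 -c "
from h import *
plan((604,55,150,92.2),(604,55,73,92.2))"
```

```text
now [581.  108.9 200.8] 92.18 t 9.0 F [-0.8  0.5  0. ] w 54.8
(604, 55, 150, 92.2) -> x -0.0547 y 0.0209 z 0.0508 twist -0.02
(604, 55, 73, 92.2) -> x 0.0000 y 0.0000 z 0.0770 twist -0.00
```

Request:
play_rows([
  {"x":-0.03,"y":0.01,"z":0.02,"twist":0},
  {"x":-0.055,"y":0.021,"z":0.04,"twist":0},
  {"x":-0.055,"y":0.021,"z":0.05,"twist":0},
  {"x":-0.055,"y":0.021,"z":0.075,"twist":0},
  {"x":-0.055,"y":0.021,"z":0.1,"twist":0},
  {"x":-0.055,"y":0.021,"z":0.115,"twist":0},
  {"x":-0.055,"y":0.021,"z":0.126,"twist":0},
  {"x":-0.055,"y":0.021,"z":0.126,"twist":0},
])

```text
time: 9.8
tool_pos: [602.0, 56.5, 73.0]
tcp_rot: [-3.139, -0.0, 1.609]
contact_force: [-0.4, -0.2, 0.7]
grip_width: 55.0
finger_force: 0.0
```

Request:
play_rows([
  {"x":0,"y":0,"z":0,"twist":0},
  {"x":0,"y":0,"z":0,"twist":0},
  {"x":0,"y":0,"z":0,"twist":0},
  {"x":0,"y":0,"z":0,"twist":0},
  {"x":0,"y":0,"z":0,"twist":0},
  {"x":0,"y":0,"z":0,"twist":0},
  {"x":0,"y":0,"z":0,"twist":0},
  {"x":0,"y":0,"z":0,"twist":0},
])

```text
time: 10.6
tool_pos: [603.0, 55.9, 74.3]
tcp_rot: [-3.142, 0.0, 1.609]
contact_force: [1.0, 0.1, -0.2]
grip_width: 55.0
finger_force: 0.0
```

Request:
play_rows([
  {"x":0,"y":0.001,"z":0.002,"twist":0},
  {"x":0,"y":0.001,"z":0.002,"twist":0},
  {"x":0,"y":0.001,"z":0.002,"twist":0},
  {"x":0,"y":0.001,"z":0.002,"twist":0},
  {"x":0,"y":0.001,"z":0.002,"twist":0},
  {"x":0,"y":0.001,"z":0.002,"twist":0},
  {"x":0,"y":0.001,"z":0.002,"twist":0},
  {"x":0,"y":0.001,"z":0.002,"twist":0},
], jaw=0.9)

```text
time: 11.4
tool_pos: [604.0, 55.9, 72.3]
tcp_rot: [3.142, 0.0, 1.609]
contact_force: [-0.2, -0.2, 0.1]
grip_width: 27.4
finger_force: 30.0
```

Request:
play_rows([
  {"x":0,"y":0,"z":-0.003,"twist":0},
  {"x":0,"y":0,"z":-0.007,"twist":0},
  {"x":0,"y":0,"z":-0.012,"twist":0},
  {"x":0,"y":0,"z":-0.018,"twist":0},
  {"x":0,"y":0,"z":-0.03,"twist":0},
  {"x":0,"y":0,"z":-0.06,"twist":0},
  {"x":0,"y":0,"z":-0.09,"twist":0},
  {"x":0,"y":0,"z":-0.1,"twist":0},
])

```text
time: 12.2
tool_pos: [605.6, 55.9, 176.6]
tcp_rot: [3.135, 0.001, 1.609]
contact_force: [0.8, -0.6, 0.2]
grip_width: 27.6
finger_force: 30.0
```

```bash
python3 -c "
from h import *
plan((602,-80,175,98),(619,-156.5,100,98.5))"
```

```text
now [605.6  55.9 176.6] 92.17 t 12.2 F [ 0.8 -0.6  0.2] w 27.6
(602, -80, 175, 98) -> x -0.1357 y -0.0088 z 0.0016 twist -5.83
(619, -156.5, 100, 98.5) -> x -0.0781 y 0.0062 z 0.0750 twist -0.50
```

Request:
play_rows([
  {"x":-0.03,"y":-0.002,"z":0,"twist":-1.5},
  {"x":-0.065,"y":-0.005,"z":0,"twist":-3},
  {"x":-0.1,"y":-0.007,"z":0,"twist":-4.5},
  {"x":-0.13,"y":-0.007,"z":0,"twist":-6},
  {"x":-0.15,"y":-0.005,"z":0,"twist":-6},
  {"x":-0.155,"y":-0.005,"z":0,"twist":-6},
  {"x":-0.155,"y":-0.005,"z":0,"twist":-6},
  {"x":-0.155,"y":-0.005,"z":0,"twist":-6},
])

```text
time: 13.0
tool_pos: [604.7, -98.0, 172.2]
tcp_rot: [-3.141, -0.001, 1.714]
contact_force: [-0.6, 0.6, 0.7]
grip_width: 27.6
finger_force: 30.0
```

```bash
python3 -c "
from h import *
c=snap('wrist','w3')
plan((619,-156,100,98.5))"
```

```text
now [604.7 -97.8 172.3] 98.23 t 13.1 F [-0.9  0.5 -0.5] w 27.3
(619, -156, 100, 98.5) -> x -0.0596 y 0.0058 z 0.0723 twist -0.27
```

View pics/w3.png

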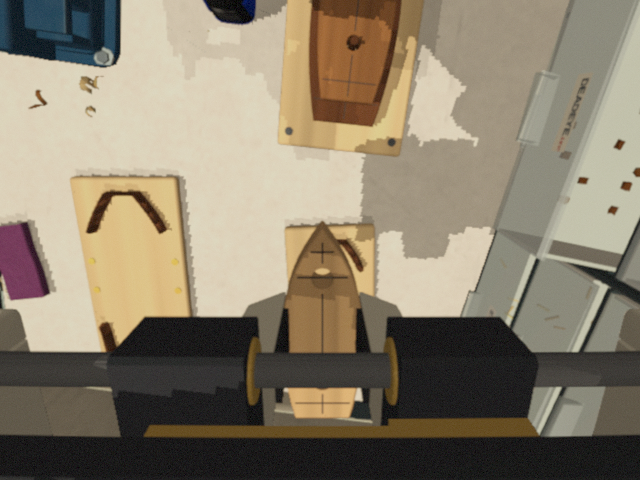

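The small lift is held straight, with its bow at (322,222) and transom at (322,418). The bow-side corners of the small nest show at (286,226) and (374,224).

```bash
python3 -c "
from h import *
c=load('w3'); bow=at(c,322,222,160); tr=at(c,322,418,160); print(bow,tr,(bow+tr)/2, np.linalg.norm(bow-tr))
l,r=at(c,286,226,9),at(c,374,224,9); print(l,r)
a=np.radians(9.4); print('nest bow-end mid from top', 620.9-65*np.sin(a), -156.5+65*np.cos(a), 'wrist',(l+r)/2)
"
```

```text
[598.45474266 -53.70203196 160.        ] [ 611.27443736 -143.53120027  160.        ] [604.86459001 -98.61661611 160.        ] 90.73931921611137
[576.62516329 -98.4277456    9.        ] [643.81562171 -87.21624415   9.        ]
nest bow-end mid from top 610.2838124542945 -92.37280949554699 wrist [610.2203925  -92.82199487   9.        ]
```

```bash
python3 -c "
from h import *
plan((618.5,-156,48,98.8))"
```

```text
now [604.7 -97.8 172.3] 98.23 t 13.1 F [-0.9  0.5 -0.5] w 27.3
(618.5, -156, 48, 98.8) -> x -0.0595 y 0.0053 z 0.1243 twist -0.57
```

Request:
play_rows([
  {"x":-0.03,"y":0.003,"z":0.01,"twist":-0.6},
  {"x":-0.059,"y":0.005,"z":0.03,"twist":-0.6},
  {"x":-0.059,"y":0.005,"z":0.05,"twist":-0.6},
  {"x":-0.059,"y":0.005,"z":0.08,"twist":-0.6},
  {"x":-0.059,"y":0.005,"z":0.1,"twist":-0.6},
  {"x":-0.059,"y":0.005,"z":0.11,"twist":-0.6},
  {"x":-0.059,"y":0.005,"z":0.115,"twist":-0.6},
  {"x":-0.059,"y":0.005,"z":0.115,"twist":-0.6},
])

```text
time: 13.85
tool_pos: [618.4, -156.3, 57.5]
tcp_rot: [3.142, 0.0, 1.725]
contact_force: [-0.2, 0.3, 0.6]
grip_width: 27.4
finger_force: 30.0
```

```bash
python3 -c "
from h import *
plan((618.5,-156,38.5,98.8))"
```

```text
now [ 618.4 -156.3   57.5] 98.81 t 13.8 F [-0.2  0.3  0.6] w 27.4
(618.5, -156, 38.5, 98.8) -> x 0.0003 y 0.0001 z 0.0190 twist 0.01
```

Request:
play_rows([
  {"x":0,"y":0,"z":0.006,"twist":0},
  {"x":0,"y":0,"z":0.01,"twist":0},
  {"x":0,"y":0,"z":0.013,"twist":0},
  {"x":0,"y":0,"z":0.015,"twist":0},
  {"x":0,"y":0,"z":0.017,"twist":0},
  {"x":0,"y":0,"z":0.018,"twist":0},
  {"x":0,"y":0,"z":0.0185,"twist":0},
  {"x":0,"y":0,"z":0.019,"twist":0},
])

```text
time: 14.65
tool_pos: [618.3, -156.9, 38.4]
tcp_rot: [3.141, 0.0, 1.724]
contact_force: [-0.4, 0.1, -0.2]
grip_width: 28.0
finger_force: 30.0
```

Request:
play_rows([
  {"x":0,"y":0,"z":0.0005,"twist":0},
  {"x":0,"y":0,"z":0.001,"twist":0},
  {"x":0,"y":0,"z":0.001,"twist":0},
  {"x":0,"y":0,"z":0.001,"twist":0},
  {"x":0,"y":0,"z":0.001,"twist":0},
  {"x":0,"y":0,"z":0.001,"twist":0},
  {"x":0,"y":0,"z":0.001,"twist":0},
  {"x":0,"y":0,"z":0.001,"twist":0},
])

```text
time: 15.45
tool_pos: [618.2, -156.9, 37.4]
tcp_rot: [3.142, 0.0, 1.724]
contact_force: [0.1, -0.3, -1.0]
grip_width: 27.8
finger_force: 30.0
```

Request:
play_rows([
  {"x":0,"y":0,"z":0.0005,"twist":0},
  {"x":0,"y":0,"z":0.0005,"twist":0},
  {"x":0,"y":0,"z":0.001,"twist":0},
  {"x":0,"y":0,"z":0.001,"twist":0},
  {"x":0,"y":0,"z":0.001,"twist":0},
  {"x":0,"y":0,"z":0.001,"twist":0},
  {"x":0,"y":0,"z":0.001,"twist":0},
  {"x":0,"y":0,"z":0.001,"twist":0},
])

```text
time: 16.25
tool_pos: [618.3, -156.9, 37.3]
tcp_rot: [3.141, 0.0, 1.724]
contact_force: [-3.0, 1.4, 8.0]
grip_width: 27.4
finger_force: 30.0
```

Contact with the nest floor, so I'll release, rise and go back to the stack.

Request:
play_rows([
  {"x":0,"y":0,"z":-0.0005,"twist":0},
  {"x":0,"y":0,"z":-0.0005,"twist":0},
  {"x":0,"y":0,"z":-0.0005,"twist":0},
  {"x":0,"y":0,"z":-0.0005,"twist":0},
  {"x":0,"y":0,"z":-0.0005,"twist":0},
  {"x":0,"y":0,"z":-0.0005,"twist":0},
  {"x":0,"y":0,"z":-0.0005,"twist":0},
  {"x":0,"y":0,"z":-0.0005,"twist":0},
], jaw=0.35)

```text
time: 17.05
tool_pos: [618.2, -156.9, 36.8]
tcp_rot: [-3.142, 0.0, 1.724]
contact_force: [0.5, 0.2, 0.9]
grip_width: 59.6
finger_force: 0.0
```

Request:
play_rows([
  {"x":0,"y":0,"z":-0.01,"twist":0},
  {"x":0,"y":0,"z":-0.03,"twist":0},
  {"x":0,"y":0,"z":-0.06,"twist":0},
  {"x":0,"y":0,"z":-0.1,"twist":0},
  {"x":0.02,"y":-0.01,"z":-0.12,"twist":0},
  {"x":0.05,"y":-0.015,"z":-0.12,"twist":3},
  {"x":0.09,"y":-0.015,"z":-0.12,"twist":6.5},
  {"x":0.13,"y":-0.01,"z":-0.12,"twist":6.5},
])

```text
time: 17.85
tool_pos: [588.0, -29.1, 158.1]
tcp_rot: [3.14, 0.0, 1.607]
contact_force: [0.8, 0.1, 0.3]
grip_width: 59.7
finger_force: 0.0
```

```bash
python3 -c "
from h import *
plan((604,55,56,92.2))"
```

```text
now [588.  -29.1 158.1] 92.08 t 17.9 F [0.8 0.1 0.3] w 59.7
(604, 55, 56, 92.2) -> x 0.0835 y 0.0191 z 0.1021 twist -0.12
```

Request:
play_rows([
  {"x":0.04,"y":0.01,"z":0,"twist":0},
  {"x":0.083,"y":0.019,"z":0.01,"twist":0},
  {"x":0.083,"y":0.019,"z":0.02,"twist":0},
  {"x":0.083,"y":0.019,"z":0.04,"twist":0},
  {"x":0.083,"y":0.019,"z":0.06,"twist":0},
  {"x":0.083,"y":0.019,"z":0.08,"twist":0},
  {"x":0.083,"y":0.019,"z":0.085,"twist":0},
  {"x":0.083,"y":0.019,"z":0.085,"twist":0},
])

```text
time: 18.65
tool_pos: [603.9, 53.3, 71.5]
tcp_rot: [-3.14, 0.0, 1.61]
contact_force: [-0.3, 0.3, 0.9]
grip_width: 59.8
finger_force: 0.0
```

```bash
python3 -c "
from h import *
plan((604,55,56,92.2))"
```

```text
now [603.9  53.3  71.5] 92.24 t 18.6 F [-0.3  0.3  0.9] w 59.8
(604, 55, 56, 92.2) -> x 0.0017 y 0.0002 z 0.0155 twist 0.04
```

Request:
play_rows([
  {"x":0.001,"y":0,"z":0.004,"twist":0},
  {"x":0.001,"y":0,"z":0.008,"twist":0},
  {"x":0.001,"y":0,"z":0.012,"twist":0},
  {"x":0.001,"y":0,"z":0.015,"twist":0},
  {"x":0.001,"y":0,"z":0.016,"twist":0},
  {"x":0.001,"y":0,"z":0.016,"twist":0},
  {"x":0.001,"y":0,"z":0.016,"twist":0},
  {"x":0.001,"y":0,"z":0.016,"twist":0},
])

```text
time: 19.45
tool_pos: [604.3, 54.8, 56.0]
tcp_rot: [3.141, 0.0, 1.61]
contact_force: [0.8, -0.3, 0.2]
grip_width: 59.7
finger_force: 0.0
```

Request:
play_rows([
  {"x":0,"y":0,"z":0,"twist":0},
  {"x":0,"y":0,"z":0,"twist":0},
  {"x":0,"y":0,"z":0,"twist":0},
  {"x":0,"y":0,"z":0,"twist":0},
  {"x":0,"y":0,"z":0,"twist":0},
  {"x":0,"y":0,"z":0,"twist":0},
  {"x":0,"y":0,"z":0,"twist":0},
  {"x":0,"y":0,"z":0,"twist":0},
], jaw=0.9)

```text
time: 20.25
tool_pos: [604.2, 54.8, 55.9]
tcp_rot: [3.142, 0.0, 1.61]
contact_force: [-0.0, 0.3, 0.4]
grip_width: 39.7
finger_force: 30.0
```

Request:
play_rows([
  {"x":0,"y":0,"z":-0.004,"twist":0},
  {"x":0,"y":0,"z":-0.01,"twist":0},
  {"x":0,"y":0,"z":-0.018,"twist":0},
  {"x":0,"y":0,"z":-0.026,"twist":0},
  {"x":0,"y":0,"z":-0.04,"twist":0},
  {"x":0,"y":0,"z":-0.07,"twist":0},
  {"x":0,"y":0,"z":-0.1,"twist":0},
  {"x":0,"y":0,"z":-0.12,"twist":0},
])

```text
time: 21.05
tool_pos: [604.9, 54.8, 179.3]
tcp_rot: [3.138, 0.0, 1.61]
contact_force: [-0.6, -0.6, -0.1]
grip_width: 39.8
finger_force: 30.0
```

```bash
python3 -c "
from h import *
plan((500,-85,175,97.8),(461,-154.5,46,97.8))"
```

```text
now [604.9  54.8 179.3] 92.27 t 21.1 F [-0.6 -0.6 -0.1] w 39.8
(500, -85, 175, 97.8) -> x -0.1356 y -0.1104 z 0.0043 twist -5.53
(461, -154.5, 46, 97.8) -> x -0.0636 y -0.0481 z 0.1290 twist -0.00
```

Request:
play_rows([
  {"x":-0.03,"y":-0.025,"z":0,"twist":-1},
  {"x":-0.06,"y":-0.05,"z":0,"twist":-2},
  {"x":-0.09,"y":-0.075,"z":0,"twist":-3},
  {"x":-0.12,"y":-0.1,"z":0,"twist":-4},
  {"x":-0.14,"y":-0.12,"z":0,"twist":-5.5},
  {"x":-0.145,"y":-0.125,"z":0,"twist":-5.5},
  {"x":-0.145,"y":-0.125,"z":0,"twist":-5.5},
  {"x":-0.145,"y":-0.125,"z":0,"twist":-5.5},
])

```text
time: 21.85
tool_pos: [485.9, -94.6, 176.5]
tcp_rot: [3.14, 0.0, 1.706]
contact_force: [0.0, -0.2, -1.1]
grip_width: 40.1
finger_force: 30.0
```

```bash
python3 -c "
from h import *
c=snap('wrist','w4')
plan((461,-154.5,46,97.8))"
```

```text
now [485.9 -94.3 176.2] 97.8 t 21.9 F [ 0.2  0.3 -0.3] w 39.8
(461, -154.5, 46, 97.8) -> x -0.0563 y -0.0329 z 0.1302 twist -0.00
```

View pics/w4.png

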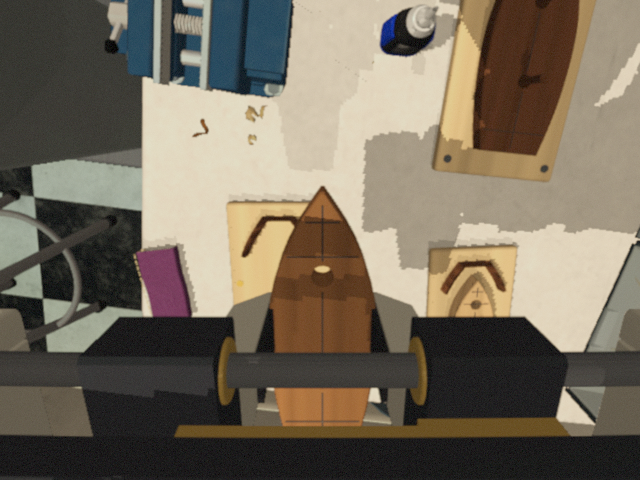

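The middle lift is held straight, with its bow at (322,187). The small lift lies between its fences. The bottle is standing, with its nozzle at (424,17) and base at about (403,38).

```bash
python3 -c "
from h import *
c=load('w4'); zt=176.2-27.9+16
bow=at(c,322,187,zt); print('bow',bow, 'tcp->bow', np.hypot(bow[0]-485.9,bow[1]+94.3), 'yaw',np.degrees(np.arctan2(bow[1]+94.3,bow[0]-485.9)))
a=np.radians(7.8); ca,sa=np.cos(a),np.sin(a)
print('corner top',460.8-78.5*sa-41*ca,-154.6+78.5*ca-41*sa,'wrist',at(c,229,202,9))
print('nozzle',at(c,424,17,80),'bottle base front',at(c,403,50,5))
b=at(c,475,271,25); print('small bow',b, np.hypot(b[0]-620.9,b[1]+156.5))
"
```

```text
bow [478.25837914 -36.95596483 164.3       ] tcp->bow 57.85095278911321 yaw 97.59047058678412
corner top 409.5256661045779 -82.39063299279815 wrist [412.25849031 -82.7647059    9.        ]
nozzle [520.87217651  44.621742    80.        ] bottle base front [525.46832175  41.12721361   5.        ]
small bow [ 607.58141739 -107.86485525   25.        ] 50.42580635999567
```

Request:
play_rows([
  {"x":-0.03,"y":-0.018,"z":0,"twist":0},
  {"x":-0.056,"y":-0.033,"z":0.02,"twist":0},
  {"x":-0.056,"y":-0.033,"z":0.04,"twist":0},
  {"x":-0.056,"y":-0.033,"z":0.07,"twist":0},
  {"x":-0.056,"y":-0.033,"z":0.1,"twist":0},
  {"x":-0.056,"y":-0.033,"z":0.115,"twist":0},
  {"x":-0.056,"y":-0.033,"z":0.12,"twist":0},
  {"x":-0.056,"y":-0.033,"z":0.12,"twist":0},
])

```text
time: 22.7
tool_pos: [460.3, -154.3, 55.4]
tcp_rot: [-3.141, -0.001, 1.707]
contact_force: [0.4, 0.4, 0.2]
grip_width: 39.7
finger_force: 30.0
```

```bash
python3 -c "
from h import *
plan((461.5,-154.5,38,97.8))"
```

```text
now [ 460.3 -154.3   55.4] 97.83 t 22.7 F [0.4 0.4 0.2] w 39.7
(461.5, -154.5, 38, 97.8) -> x -0.0003 y 0.0011 z 0.0174 twist 0.03
```

Request:
play_rows([
  {"x":0,"y":0.001,"z":0.006,"twist":0},
  {"x":0,"y":0.001,"z":0.01,"twist":0},
  {"x":0,"y":0.001,"z":0.013,"twist":0},
  {"x":0,"y":0.001,"z":0.015,"twist":0},
  {"x":0,"y":0.001,"z":0.016,"twist":0},
  {"x":0,"y":0.001,"z":0.017,"twist":0},
  {"x":0,"y":0.001,"z":0.0175,"twist":0},
  {"x":0,"y":0.001,"z":0.0175,"twist":0},
])

```text
time: 23.5
tool_pos: [460.9, -154.9, 38.4]
tcp_rot: [3.142, 0.0, 1.706]
contact_force: [-0.0, 0.1, -1.0]
grip_width: 39.9
finger_force: 30.0
```

Request:
play_rows([
  {"x":0,"y":0,"z":0.0005,"twist":0},
  {"x":0,"y":0,"z":0.001,"twist":0},
  {"x":0,"y":0,"z":0.0015,"twist":0},
  {"x":0,"y":0,"z":0.0015,"twist":0},
  {"x":0,"y":0,"z":0.0015,"twist":0},
  {"x":0,"y":0,"z":0.0015,"twist":0},
  {"x":0,"y":0,"z":0.0015,"twist":0},
  {"x":0,"y":0,"z":0.0015,"twist":0},
])

```text
time: 24.3
tool_pos: [460.9, -154.9, 36.9]
tcp_rot: [3.142, 0.0, 1.706]
contact_force: [0.8, 0.0, 0.2]
grip_width: 39.8
finger_force: 30.0
```

Request:
play_rows([
  {"x":0,"y":0,"z":0.0005,"twist":0},
  {"x":0,"y":0,"z":0.0005,"twist":0},
  {"x":0,"y":0,"z":0.001,"twist":0},
  {"x":0,"y":0,"z":0.001,"twist":0},
  {"x":0,"y":0,"z":0.001,"twist":0},
  {"x":0,"y":0,"z":0.001,"twist":0},
  {"x":0,"y":0,"z":0.001,"twist":0},
  {"x":0,"y":0,"z":0.001,"twist":0},
])

```text
time: 25.1
tool_pos: [460.9, -154.8, 36.8]
tcp_rot: [3.141, 0.0, 1.706]
contact_force: [-3.1, 0.9, 12.2]
grip_width: 39.4
finger_force: 30.0
```

Request:
play_rows([
  {"x":0,"y":0,"z":-0.0005,"twist":0},
  {"x":0,"y":0,"z":-0.0005,"twist":0},
  {"x":0,"y":0,"z":-0.0005,"twist":0},
  {"x":0,"y":0,"z":-0.0005,"twist":0},
  {"x":0,"y":0,"z":-0.0005,"twist":0},
  {"x":0,"y":0,"z":-0.0005,"twist":0},
  {"x":0,"y":0,"z":-0.0005,"twist":0},
  {"x":0,"y":0,"z":-0.0005,"twist":0},
], jaw=0.25)

```text
time: 25.9
tool_pos: [460.9, -154.8, 36.3]
tcp_rot: [-3.142, 0.0, 1.706]
contact_force: [-0.8, -0.9, -0.2]
grip_width: 69.2
finger_force: 0.0
```

Request:
play_rows([
  {"x":0,"y":0,"z":-0.01,"twist":0},
  {"x":0,"y":0,"z":-0.03,"twist":0},
  {"x":0,"y":0,"z":-0.06,"twist":0},
  {"x":0,"y":0,"z":-0.1,"twist":0},
  {"x":0.01,"y":0.01,"z":-0.13,"twist":0},
  {"x":0.03,"y":0.03,"z":-0.13,"twist":2},
  {"x":0.06,"y":0.06,"z":-0.13,"twist":5.5},
  {"x":0.09,"y":0.09,"z":-0.13,"twist":5.5},
])

```text
time: 26.7
tool_pos: [538.6, -52.7, 167.8]
tcp_rot: [3.14, 0.001, 1.607]
contact_force: [-0.1, -1.3, -0.2]
grip_width: 68.8
finger_force: 0.0
```

```bash
python3 -c "
from h import *
plan((604.2,57,120,92.2))"
```

```text
now [538.6 -52.7 167.8] 92.09 t 26.7 F [-0.1 -1.3 -0.2] w 68.8
(604.2, 57, 120, 92.2) -> x 0.1072 y 0.0695 z 0.0478 twist -0.11
```

Request:
play_rows([
  {"x":0.03,"y":0.02,"z":0,"twist":0},
  {"x":0.07,"y":0.045,"z":0,"twist":0},
  {"x":0.107,"y":0.069,"z":0,"twist":0},
  {"x":0.107,"y":0.069,"z":0.02,"twist":0},
  {"x":0.107,"y":0.069,"z":0.05,"twist":0},
  {"x":0.107,"y":0.069,"z":0.08,"twist":0},
  {"x":0.107,"y":0.069,"z":0.09,"twist":0},
  {"x":0.107,"y":0.069,"z":0.09,"twist":0},
])

```text
time: 27.5
tool_pos: [601.8, 56.1, 75.5]
tcp_rot: [-3.139, -0.0, 1.61]
contact_force: [-0.9, -0.3, -0.1]
grip_width: 68.7
finger_force: 0.0
```

```bash
python3 -c "
from h import *
c=snap('wrist','w5')
plan((604.2,56,45.5,92.2))"
```

```text
now [602.8  56.   77. ] 92.25 t 27.6 F [ 0.5 -0.1  0.4] w 69.1
(604.2, 56, 45.5, 92.2) -> x -0.0001 y 0.0014 z 0.0315 twist 0.05
```

View pics/w5.png

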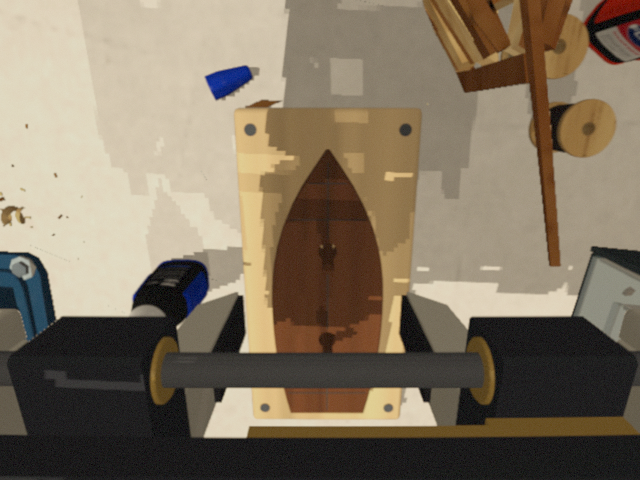

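The large lift's dowel holes are at (327,250) and (327,341), slightly right of the gripper's middle. The bottle's right edge is at about (208,280), close to the left finger, so I'll check that clearance.

```bash
python3 -c "
from h import *
c=load('w5'); print(c['eye'],Ro.from_matrix(c['rotation']).as_euler('xyz',degrees=True).round(1))
for z in (0,30,60,75): print(z,at(c,208,275,z).round(),at(c,183,317,z).round(),'topfar',at(c,165,262,z).round())
print('hole',at(c,327,250,28),at(c,327,341,28))
t=load('top0'); s=load('side0')
print('top-view silhouette low edge/left/right/up', at(t,352,251,0),at(t,346.5,246,0),at(t,357.5,246,0),at(t,353,236,83), at(t,353,236,60))
w=load('w1')
print('w1 base right edge', at(w,251,216,0),at(w,251,216,50))
print('finger', [at(c,240,300,z).round() for z in (52,60,75)])
"
```

```text
[599.2345498  137.60686474 208.93753809] [162.5   0.2   2.2]
0 [537.  51.  -0.] [521.  24.   0.] topfar [513.  58.   0.]
30 [546.  64.  30.] [532.  40.  30.] topfar [525.  70.  30.]
60 [555.  76.  60.] [543.  57.  60.] topfar [538.  81.  60.]
75 [559.  82.  75.] [549.  65.  75.] topfar [544.  87.  75.]
hole [603.41881975  78.21862542  28.        ] [605.51131286  28.43745111  28.        ]
top-view silhouette low edge/left/right/up [510.05496809  49.67309013   0.        ] [521.00720358  61.61240597   0.        ] [521.04600491  37.55757442   0.        ] [532.6331053   54.57394499  83.        ] [535.52236673  52.53548045  60.        ]
w1 base right edge [536.43082426  49.66766988   0.        ] [545.27215701  61.70893807  50.        ]
finger [array([566.,  62.,  52.]), array([568.,  66.,  60.]), array([571.,  73.,  75.])]
```

Run:
```python
import cv2,numpy as np
def cr(n,x,y,w,h,s): return cv2.convertScaleAbs(cv2.resize(cv2.imread(f'pics/{n}.png')[y:y+h,x:x+w],None,fx=s,fy=s,interpolation=cv2.INTER_CUBIC),alpha=1.8,beta=25)
o=np.zeros((600,800,3),np.uint8)
for im,(X,Y) in ((cr('w1',200,190,65,65,6),(0,0)),(cr('w4',370,0,80,65,5),(400,0)),(cr('w5',120,240,130,100,2.6),(400,335)),(cr('side0',300,265,40,60,3.3),(0,400))):
    o[Y:Y+im.shape[0],X:X+im.shape[1]]=im
cv2.imwrite('pics/c4.png',o)
```

```text
(no output)
```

View pics/c4.png

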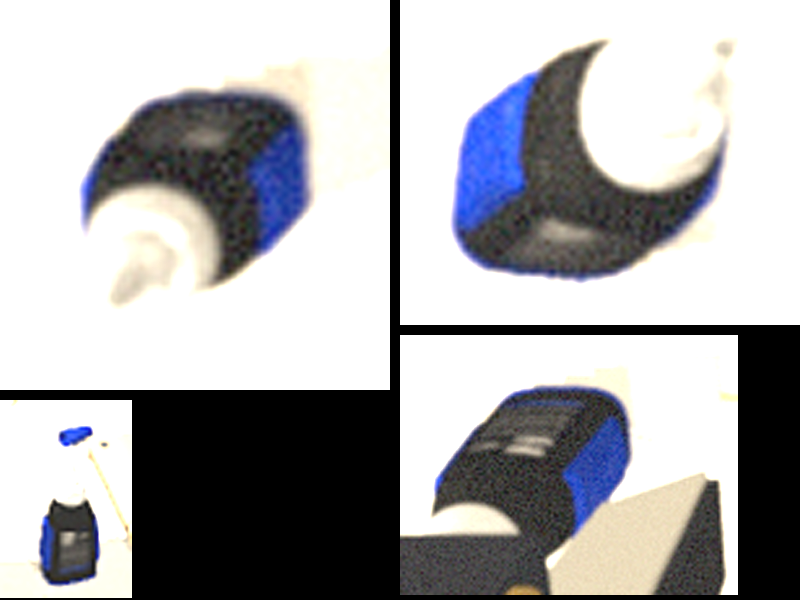

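The bottle's nearest face is at x ≈ 538. Finger backs reach x ≈ 551, so there is about 12 mm of clearance; the body passes over the bottle's top.

Request:
play_rows([
  {"x":-0.001,"y":0.001,"z":0.006,"twist":0},
  {"x":-0.001,"y":0.001,"z":0.012,"twist":0},
  {"x":-0.001,"y":0.001,"z":0.018,"twist":0},
  {"x":-0.001,"y":0.001,"z":0.022,"twist":0},
  {"x":-0.001,"y":0.001,"z":0.026,"twist":0},
  {"x":-0.001,"y":0.001,"z":0.028,"twist":0},
  {"x":-0.001,"y":0.001,"z":0.028,"twist":0},
  {"x":-0.001,"y":0.001,"z":0.028,"twist":0},
])

```text
time: 28.35
tool_pos: [603.8, 55.2, 48.4]
tcp_rot: [3.141, 0.0, 1.61]
contact_force: [0.8, -0.1, 0.0]
grip_width: 68.7
finger_force: 0.0
```

```bash
python3 -c "
from h import *
plan((604.2,55,45.5,92.2))"
```

```text
now [603.8  55.2  48.4] 92.27 t 28.4 F [ 0.8 -0.1  0. ] w 68.7
(604.2, 55, 45.5, 92.2) -> x -0.0002 y 0.0004 z 0.0029 twist 0.07
```

Request:
play_rows([
  {"x":0,"y":0,"z":0.001,"twist":0},
  {"x":0,"y":0,"z":0.002,"twist":0},
  {"x":0,"y":0,"z":0.0025,"twist":0},
  {"x":0,"y":0,"z":0.003,"twist":0},
  {"x":0,"y":0,"z":0.003,"twist":0},
  {"x":0,"y":0,"z":0.003,"twist":0},
  {"x":0,"y":0,"z":0.003,"twist":0},
  {"x":0,"y":0,"z":0.003,"twist":0},
])

```text
time: 29.15
tool_pos: [603.7, 55.2, 45.4]
tcp_rot: [3.142, 0.0, 1.61]
contact_force: [-1.0, 0.5, -0.3]
grip_width: 69.0
finger_force: 0.0
```

Request:
play_rows([
  {"x":0,"y":0,"z":0,"twist":0},
  {"x":0,"y":0,"z":0,"twist":0},
  {"x":0,"y":0,"z":0,"twist":0},
  {"x":0,"y":0,"z":0,"twist":0},
  {"x":0,"y":0,"z":0,"twist":0},
  {"x":0,"y":0,"z":0,"twist":0},
  {"x":0,"y":0,"z":0,"twist":0},
  {"x":0,"y":0,"z":0,"twist":0},
], jaw=0.9)

```text
time: 29.95
tool_pos: [603.7, 55.2, 45.3]
tcp_rot: [3.142, 0.0, 1.61]
contact_force: [-0.6, 0.2, -0.2]
grip_width: 51.4
finger_force: 30.0
```

Request:
play_rows([
  {"x":0,"y":0,"z":-0.003,"twist":0},
  {"x":0,"y":0,"z":-0.008,"twist":0},
  {"x":0,"y":0,"z":-0.015,"twist":0},
  {"x":0,"y":0,"z":-0.023,"twist":0},
  {"x":0,"y":0,"z":-0.033,"twist":0},
  {"x":0,"y":0,"z":-0.045,"twist":0},
  {"x":0,"y":0,"z":-0.07,"twist":0},
  {"x":0,"y":0,"z":-0.1,"twist":0},
])

```text
time: 30.75
tool_pos: [603.1, 55.2, 146.2]
tcp_rot: [-3.14, -0.0, 1.61]
contact_force: [-0.0, -0.3, -0.2]
grip_width: 51.4
finger_force: 30.0
```

Request:
play_rows([
  {"x":0,"y":0,"z":-0.03,"twist":0},
  {"x":0.01,"y":-0.02,"z":-0.05,"twist":0},
  {"x":0.03,"y":-0.05,"z":-0.05,"twist":0.5},
  {"x":0.06,"y":-0.08,"z":-0.05,"twist":1},
  {"x":0.09,"y":-0.11,"z":-0.05,"twist":1.5},
  {"x":0.13,"y":-0.13,"z":-0.05,"twist":2},
  {"x":0.17,"y":-0.14,"z":-0.05,"twist":2},
  {"x":0.21,"y":-0.15,"z":-0.05,"twist":2},
])

```text
time: 31.55
tool_pos: [444.7, 260.5, 196.7]
tcp_rot: [3.14, -0.001, 1.575]
contact_force: [1.2, 0.5, -0.8]
grip_width: 51.4
finger_force: 30.0
```

```bash
python3 -c "
from h import *
plan((441,370,180,90.1),(441,403.8,60,90.1))"
```

```text
now [444.7 260.5 196.7] 90.25 t 31.6 F [ 1.2  0.5 -0.8] w 51.4
(441, 370, 180, 90.1) -> x 0.1095 y -0.0032 z 0.0167 twist 0.15
(441, 403.8, 60, 90.1) -> x 0.0338 y 0.0001 z 0.1200 twist -0.00
```

Request:
play_rows([
  {"x":0.03,"y":-0.002,"z":0,"twist":0},
  {"x":0.06,"y":-0.003,"z":0,"twist":0},
  {"x":0.08,"y":-0.003,"z":0,"twist":0},
  {"x":0.085,"y":-0.003,"z":0,"twist":0},
  {"x":0.085,"y":-0.003,"z":0,"twist":0},
  {"x":0.085,"y":-0.003,"z":0,"twist":0},
  {"x":0.085,"y":-0.003,"z":0,"twist":0},
  {"x":0.085,"y":-0.003,"z":0,"twist":0},
])

```text
time: 32.35
tool_pos: [442.3, 343.2, 195.5]
tcp_rot: [3.142, 0.0, 1.574]
contact_force: [-0.2, -0.2, 0.0]
grip_width: 51.3
finger_force: 30.0
```

```bash
python3 -c "
from h import *
c=snap('wrist','w6')
plan((441,403.8,53,90.1))"
```

```text
now [442.3 343.4 195.5] 90.21 t 32.4 F [-0.5  0.2 -1.8] w 51.3
(441, 403.8, 53, 90.1) -> x 0.0604 y -0.0011 z 0.1425 twist 0.11
```

View pics/w6.png

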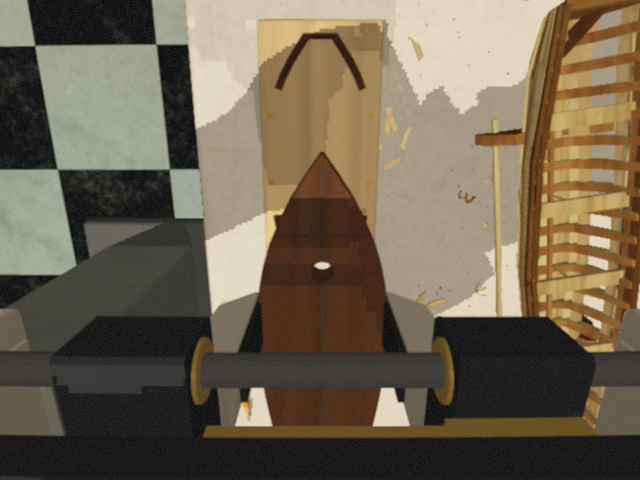

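The large lift is held straight, with its bow at (322,152). The nest's bow end shows corners at (258,20) and (384,20).

```bash
python3 -c "
from h import *
c=load('w6'); zt=195.5-33.3+16
b=at(c,322,152,zt); print('bow rel tcp',b[0]-442.3,b[1]-343.4)
m=(at(c,258,20,9)+at(c,384,20,9))/2; print('nest bow end',m,'centre',m[1]-92)
"
```

```text
bow rel tcp 0.05307000315787036 70.19773171583455
nest bow end [441.48215658 494.67620054   9.        ] centre 402.67620053823987
```

Request:
play_rows([
  {"x":0.03,"y":-0.001,"z":0,"twist":0},
  {"x":0.06,"y":-0.001,"z":0.02,"twist":0},
  {"x":0.06,"y":-0.001,"z":0.05,"twist":0},
  {"x":0.06,"y":-0.001,"z":0.08,"twist":0},
  {"x":0.06,"y":-0.001,"z":0.11,"twist":0},
  {"x":0.06,"y":-0.001,"z":0.125,"twist":0},
  {"x":0.06,"y":-0.001,"z":0.132,"twist":0},
  {"x":0.06,"y":-0.001,"z":0.132,"twist":0},
])

```text
time: 33.2
tool_pos: [440.7, 403.6, 62.6]
tcp_rot: [-3.14, 0.001, 1.575]
contact_force: [0.8, -0.2, -0.6]
grip_width: 51.4
finger_force: 30.0
```

```bash
python3 -c "
from h import *
plan((441.3,404,43.5,90.1))"
```

```text
now [440.7 403.6  62.6] 90.24 t 33.2 F [ 0.8 -0.2 -0.6] w 51.4
(441.3, 404, 43.5, 90.1) -> x 0.0004 y 0.0006 z 0.0191 twist 0.14
```

Request:
play_rows([
  {"x":0,"y":0,"z":0.006,"twist":0},
  {"x":0,"y":0,"z":0.01,"twist":0},
  {"x":0,"y":0,"z":0.013,"twist":0},
  {"x":0,"y":0,"z":0.015,"twist":0},
  {"x":0,"y":0,"z":0.017,"twist":0},
  {"x":0,"y":0,"z":0.018,"twist":0},
  {"x":0,"y":0,"z":0.0185,"twist":0},
  {"x":0,"y":0,"z":0.019,"twist":0},
])

```text
time: 34.0
tool_pos: [440.8, 404.1, 44.3]
tcp_rot: [3.142, 0.0, 1.575]
contact_force: [-0.0, -0.4, -0.5]
grip_width: 50.9
finger_force: 30.0
```

Request:
play_rows([
  {"x":0,"y":0,"z":0.0005,"twist":0},
  {"x":0,"y":0,"z":0.001,"twist":0},
  {"x":0,"y":0,"z":0.001,"twist":0},
  {"x":0,"y":0,"z":0.001,"twist":0},
  {"x":0,"y":0,"z":0.001,"twist":0},
  {"x":0,"y":0,"z":0.001,"twist":0},
  {"x":0,"y":0,"z":0.001,"twist":0},
  {"x":0,"y":0,"z":0.001,"twist":0},
])

```text
time: 34.8
tool_pos: [440.8, 404.1, 43.3]
tcp_rot: [3.142, 0.0, 1.575]
contact_force: [-0.4, 0.2, -0.5]
grip_width: 51.3
finger_force: 30.0
```

Request:
play_rows([
  {"x":0,"y":0,"z":0.0005,"twist":0},
  {"x":0,"y":0,"z":0.001,"twist":0},
  {"x":0,"y":0,"z":0.001,"twist":0},
  {"x":0,"y":0,"z":0.001,"twist":0},
  {"x":0,"y":0,"z":0.0015,"twist":0},
  {"x":0,"y":0,"z":0.0015,"twist":0},
  {"x":0,"y":0,"z":0.0015,"twist":0},
  {"x":0,"y":0,"z":0.0015,"twist":0},
])

```text
time: 35.6
tool_pos: [440.8, 404.1, 42.3]
tcp_rot: [3.141, -0.0, 1.575]
contact_force: [-2.2, -1.7, 5.0]
grip_width: 51.2
finger_force: 30.0
```

Contact. I'll release and back off upward.

Request:
play_rows([
  {"x":0,"y":0,"z":0,"twist":0},
  {"x":0,"y":0,"z":0,"twist":0},
  {"x":0,"y":0,"z":0,"twist":0},
  {"x":0,"y":0,"z":0,"twist":0},
  {"x":0,"y":0,"z":0,"twist":0},
  {"x":0,"y":0,"z":0,"twist":0},
  {"x":0,"y":0,"z":0,"twist":0},
  {"x":0,"y":0,"z":0,"twist":0},
], jaw=0.1)

```text
time: 36.4
tool_pos: [440.8, 404.1, 41.8]
tcp_rot: [3.142, 0.0, 1.575]
contact_force: [-0.3, 0.3, -0.1]
grip_width: 82.7
finger_force: 0.0
```

Request:
play_rows([
  {"x":0,"y":0,"z":-0.01,"twist":0},
  {"x":0,"y":0,"z":-0.03,"twist":0},
  {"x":0,"y":0,"z":-0.06,"twist":0},
  {"x":0,"y":0,"z":-0.1,"twist":0},
  {"x":-0.02,"y":0,"z":-0.15,"twist":0},
  {"x":-0.05,"y":0,"z":-0.2,"twist":0},
  {"x":-0.09,"y":0,"z":-0.24,"twist":0},
  {"x":-0.13,"y":0,"z":-0.24,"twist":0},
])

```text
time: 37.2
tool_pos: [442.4, 278.5, 285.8]
tcp_rot: [3.134, -0.004, 1.578]
contact_force: [1.3, -1.2, -0.0]
grip_width: 82.9
finger_force: 0.0
```

Request:
play_rows([
  {"x":-0.02,"y":0,"z":0,"twist":0},
  {"x":-0.02,"y":0,"z":0,"twist":0},
  {"x":-0.02,"y":0,"z":0,"twist":0},
  {"x":-0.02,"y":0,"z":0,"twist":0},
  {"x":-0.02,"y":0,"z":0,"twist":0},
  {"x":-0.02,"y":0,"z":0,"twist":0},
  {"x":-0.02,"y":0,"z":0,"twist":0},
  {"x":-0.02,"y":0,"z":0,"twist":0},
])

```text
time: 38.0
tool_pos: [441.4, 258.4, 280.6]
tcp_rot: [-3.141, 0.0, 1.576]
contact_force: [0.6, 0.8, 0.0]
grip_width: 82.7
finger_force: 0.0
```

Run:
```python
from h import *
t=snap('top','t9'); w=snap('wrist','w9'); 
def cr(a,x,y,ww,h,s): return cv2.convertScaleAbs(cv2.resize(a['pixels'][y:y+h,x:x+ww,::-1],None,fx=s,fy=s,interpolation=cv2.INTER_CUBIC),alpha=1.3,beta=15)
o=np.zeros((600,800,3),np.uint8)
A=cr(t,300,170,190,140,3); B=cr(w,0,0,640,480,.37); C=cr(t,130,235,180,80,2.4); 
o[:A.shape[0],:A.shape[1]]=A; o[420:420+B.shape[0],560:560+B.shape[1]]=B[:180]; o[425:425+C.shape[0]][:175,:C.shape[1]]=C[:175]
cv2.imwrite('pics/f.png',o)
```

```text
(no output)
```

View pics/f.png

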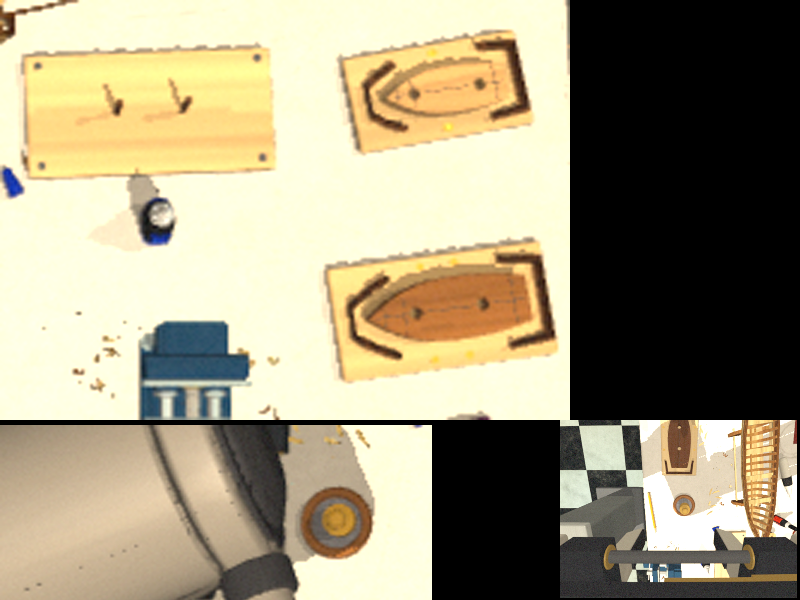

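The small and middle lifts lie between their fences with bows to the pointed ends. The large lift sits in its nest, the weight is in its stand, the dowels are bare and the bottle is standing. Handing in.

```bash
python3 -c "
from plant import bot
print(bot.close_job())"
```

```text
the job is handed in; nothing more can be done
None
```

The job is handed in at about 38 s: the weight is in its stand, each of the three lifts is in its own nest, and the glue bottle is still standing; the hand-in returned no verdict.

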